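# Put two brittle wax seals away in padded boxes

## Robot

A 7-joint arm with a two-finger parallel gripper is mounted at the origin on the work surface. World frame = base frame: x ahead of the robot, y to its left, z up, the work surface at z = 0. Lengths are in m, angles in rad, forces in N, time in s.
With the tool pointing down it reaches from about 0.425 to 0.925 m from the base axis. Payload 6.8 kg.
Tool frame: the origin (TCP) lies at the very end of the fingers, on their centre line; the grasp point (between the pads) lies 19 mm behind it; z points along the fingers, y is the line along which they close (so a half turn about z gives the same grasp; the last joint's range is limited). The gripper opens to 85 mm and grips with 20 to 120 N. Pads are 22 mm wide; open, the fingers measure 114 mm over their backs; the gripper's body (76 mm by 85 mm) begins 54 mm behind the grasp point. The pads swing forward as they close: fully open they stand 13 mm farther back than shut.
Start: joints at [1.213, 0.477, 0.022, 1.555, -0.011, 1.109, -0.083], TCP at [0.167, -0.654, 0.231] pointing down, gripper open.
Joint ranges: [-2.96, 2.96], [-0.34, 2.1], [-1.41, 1.46], [0.24, 2.44], [-1.37, 4.51], [0.17, 1.92], [-2.96, 2.96]. Speed limits (rad/s): [2.39, 2.39, 3.14, 3.14, 3.14, 3.14, 3.14].

## Interface

Orientations are given as a rotation vector (axis times angle).
In Python, from bench import r gives the robot as it stands. The module is installed in compiled form; this text tells all that it offers.
- The arm moves only by the tool servo_tool, never from a script. Its argument "commands" is a list of rows, each a list of 7 numbers: the turn, a rotation vector about the world's x, y, z in degrees, then the shift along the world's x, y, z in mm, then the closure, from 0 (fully open) to 1 (shut). A call has 1 to 5 rows; each row is the pose to reach, as a shift and turn from the pose commanded when the call began; what a row does not reach only later rows make up. A row lasts 1/12 s, in which the tool goes at most 41.7 mm and 7.16 degrees, less where a joint would pass 70% of its speed; a pose out of reach is approached as far as the arm can. A call with a gripper value outside its range is refused whole. The fingers move at their own pace and stop on an object; "force" is the grip in N (left out, the last holds). Time passes only in rows, so rows that repeat a pose let the fingers close. It gives the time, the measured TCP pose, the force, the opening and the grip force at its end, in the units of the state.
- r.get_obs(): the state, without advancing time (a new reading comes with each control period).
- r.grab_frame(name): name is "scene" or "side" or "wrist"; returns (picture, depth): 400x640x3 uint8, blue, green, red; 400x640 float32, m along the optical axis (not along the pixel's ray), 0 where there is no reading.
- r.camera_info(name): a dict with "vertical_fov" (degrees; the focal length in pixels is half the picture's height over the tangent of half this angle, whatever the lens; pixels are square), "cx", "cy" (the principal point, pixels), "cam_to_world" (4x4, takes a point from camera to world coordinates); the wrist camera has in their place "T_tool_cam" (4x4, takes a point from camera to tool coordinates, whose origin is the TCP and whose axes are the flange's). Camera axes: x right, y up, looking along -z (the intrinsics and any distortion apply to the point x, -y, -z); pixel columns grow to the right and rows downward; lengths in m; the calibration is good to about 2 mm. A picture is of the moment at which its call begins: read the wrist's pose just before it. camera_info takes no time and is no camera call.
- r.hand_in(): hands the job in; it is judged then, once.
The state is a dict: "clock": time; "joints": joint angles; "qvel": joint speeds; "tau": joint torques, N m; "tcp_pos": TCP position; "orientation": TCP orientation; "contact_force": force on the tool from outside, world axes, zero at the start; "moment": the same for the moment, N m; "grip_width": finger opening in m; "gripper_force": force on a finger pad.
Only numpy, scipy, OpenCV 4.12 (cv2) and the standard library are available. Lean on these libraries where they do the work, as an engineer would, in place of code of your own. Each camera call takes 0.05 s, during which the arm holds its last target. There are 200 camera calls.

## Task

Take the two wax seals out of their wooden cradles and put them away one at a time, each standing upright on its foot on the foam pad in its own grey box: the round seal in the box with the wide slot, the tall oval seal in the box with the narrow slot. They are brittle: grip them lightly, never bump or press them against a box or its pad with more than about 15 N, and never drop them, not even the last few millimetres; the pads lie at unknown depths, so feel for the pad before letting go. Leave the other things on the table where they are.

Things in the scene. Friction and masses are not known exactly. Their poses are not given: they have to be found in the camera images.
- seal_round: round brown wax seal standing on edge, 90 mm wide and 86 mm high, with a flat 36 mm wide at the foot; 18 mm thick along its y axis, x along its width, z up. 0.1-0.2 kg. Origin: centre of its flat foot. Bears 50 N per finger pad (20 to 35 N holds it) and 15 N against a box or pad. Grip it across its thickness, fingertips at most 22 mm below its top to clear the box. Its two faces are alike
- seal_oval: tall oval brown wax seal standing on edge, 68 mm wide and 110 mm high, with a flat 30 mm wide at the foot; 18 mm thick along its y axis, x along its width, z up. 0.1-0.2 kg. Origin: centre of its flat foot. Bears 50 N per finger pad (20 to 35 N holds it) and 15 N against a box or pad. Grip it across its thickness, fingertips at most 22 mm below its top to clear the box. Its two faces are alike
- box_wide: fixed grey board box for the round seal, open on top, 74 mm high, 118 x 46 mm outside (foot plate: 5 mm thick, 5 mm wider all round). One upright slot 98 mm long (its x axis) by 26 mm wide (its y axis), walls 10 mm, with a level foam pad inside at a depth that differs and is not measured. Origin: centre of the underside, on the table; z up
- box_narrow: fixed grey board box for the oval seal, open on top, 74 mm high, 96 x 46 mm outside (foot plate: 5 mm thick, 5 mm wider all round). One upright slot 76 mm long (its x axis) by 26 mm wide (its y axis), walls 10 mm, with a level foam pad inside at a depth that differs and is not measured. Origin: centre of the underside, on the table; z up
- box_wide_mouth (a point): centre of the mouth of the slot for the round seal, 74 mm above the table. The top of the dark foam pad lies anywhere from 28 to 58 mm below it (16 to 46 mm above the table). The pad gives 1 mm per 2.5 N, up to 8 mm
- box_narrow_mouth (a point): centre of the mouth of the slot for the oval seal, 74 mm above the table. The top of the dark foam pad lies anywhere from 28 to 58 mm below it (16 to 46 mm above the table). The pad gives 1 mm per 2.5 N, up to 8 mm
- cradle_round: fixed wooden cradle, 34 mm high, 120 x 46 mm, in whose slot (96 mm along its x axis, 22 mm along y, floor 6 mm above the table) the round seal stands at the start. Origin: centre of the underside; z up
- cradle_oval: fixed wooden cradle, 34 mm high, 100 x 46 mm, in whose slot (76 mm along its x axis, 22 mm along y, floor 6 mm above the table) the oval seal stands at the start. Origin: centre of the underside; z up
- spray_bottle: bystander: white spray bottle with a blue head, 80 mm across and 212 mm high; origin under its centre
- brush: bystander: dusting brush lying flat, 170 mm long; origin under its middle, x along it
- press_weight: bystander: dark steel weight, 68 mm across and 65 mm high with its knob; origin under its centre
- eraser_block: bystander: black rubber block 75 x 40 x 22 mm; origin under its centre
Things that resemble listed ones, but are neither listed nor needed, are in the scene too. Leave any red look-alike of the seal_round alone.

How it is judged:
By the outcome, as a careful person would: the job done as asked, in the order asked, and still so for the second after the job is handed in, with the robot touching nothing.
It also fails if it takes over 64 s, if anything falls off the work surface, if the arm or the gripper's body presses on something with over 40 N, if the wrist force passes 120 N, or if a joint passes its speed limit or range.

## Working session

There is one attempt and no reset: what is moved stays moved. The work goes in short steps, Python scripts to look and compute and a tool call to move; the robot and the scene stay as the last step left them, time stands still between calls to the robot, and variables do not carry over. Pictures are saved under pics/ and viewed, at most 10 in all, crops included, and the job is handed in when it is done.

Besides the shell and the picture viewer there is one more tool, called after "Emit:" by a JSON object that holds its "fn" and its "kwargs", one argument or row to a line. servo_tool: Moves the arm, as the interface text tells. Its arguments: {"type":"object","properties":{"commands":{"type":"array"},"force":{"type":"number"}},"required":["commands"]}

```bash
mkdir -p pics; cat > h.py <<'E'
import numpy as np,cv2
from bench import r
from scipy.spatial.transform import Rotation as R
def cam(n,obs=None):
    i=r.camera_info(n); f=200/np.tan(np.radians(i["vertical_fov"])/2)
    if "cam_to_world" in i: T=np.array(i["cam_to_world"])
    else:
        W=np.eye(4);W[:3,:3]=R.from_rotvec(obs["orientation"]).as_matrix();W[:3,3]=obs["tcp_pos"];T=W@np.array(i["T_tool_cam"])
    return f,i["cx"],i["cy"],T
def cloud(n):
    o=r.get_obs(); im,d=r.grab_frame(n); f,cx,cy,T=cam(n,o)
    v,u=np.mgrid[:400,:640]
    P=np.stack([(u-cx)/f*d,-(v-cy)/f*d,-d],-1)@T[:3,:3].T+T[:3,3]
    P[d==0]=np.nan
    return im,P
E
python3 - <<'E'
from h import *
o=r.get_obs();print(o)
ims=[]
for n in ["scene","side","wrist"]:
    im,P=cloud(n);np.savez(f"{n}0.npz",im=im,P=P);cv2.imwrite(f"pics/{n}0.png",im);i=r.camera_info(n);print(n,i)
E
```

```text
{'clock': 0.0, 'joints': array([ 1.21290396,  0.47783865,  0.02235047,  1.55644471, -0.01150067,
        1.10932296, -0.08310158]), 'qvel': array([-0.00019983, -0.00036409,  0.00086741,  0.00021348, -0.00068125,
       -0.0016637 , -0.00089106]), 'tau': array([-1.17380412e-03, -5.96452904e+01,  1.60788663e+00, -2.81197894e+01,
        1.24062819e-02,  9.52763774e-03, -1.40285181e-05]), 'tcp_pos': array([ 0.16669255, -0.65347588,  0.23030294]), 'orientation': array([-3.11528705e+00, -3.91139528e-01,  5.95025254e-04]), 'contact_force': array([ 0.83946701,  0.21789656, -0.30064812]), 'moment': array([-0.04331442,  0.02598747,  0.0143891 ]), 'gripper_force': 0.0, 'grip_width': 0.0853638135958647}
scene {'vertical_fov': 48.498506142243784, 'cx': 318.674531035181, 'cy': 201.63789672704178, 'cam_to_world': array([[-0.71259993, -0.59508533,  0.37158415,  0.94978371],
       [ 0.70152702, -0.59849791,  0.38685927,  0.38231189],
       [-0.00782194,  0.53635221,  0.84395801,  0.8398963 ],
       [ 0.        ,  0.        ,  0.        ,  1.        ]])}
side {'vertical_fov': 49.914321655337965, 'cx': 310.6391657590099, 'cy': 197.60816220383438, 'cam_to_world': array([[ 0.93783625,  0.2221457 , -0.26667293,  0.35231912],
       [-0.3469929 ,  0.58309292, -0.73457374, -0.66654388],
       [-0.00768729,  0.78144349,  0.62392866,  0.67513248],
       [ 0.        ,  0.        ,  0.        ,  1.        ]])}
wrist {'vertical_fov': 65.38065362212487, 'cx': 323.2899964841776, 'cy': 199.78360114177772, 'T_tool_cam': array([[-5.35292878e-04,  9.47051573e-01,  3.21081035e-01,
         8.37157148e-02],
       [ 9.99999476e-01,  2.26739359e-04,  9.98373295e-04,
         9.48282696e-04],
       [ 8.72709292e-04,  3.21081401e-01, -9.47051198e-01,
        -1.43022161e-01],
       [ 0.00000000e+00,  0.00000000e+00,  0.00000000e+00,
         1.00000000e+00]])}
```

View pics/scene0.png

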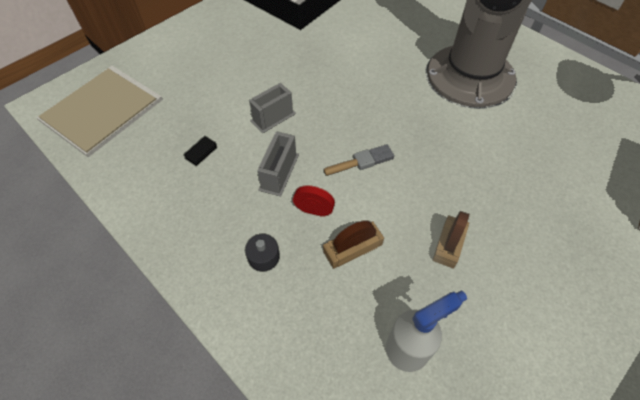

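View pics/side0.png

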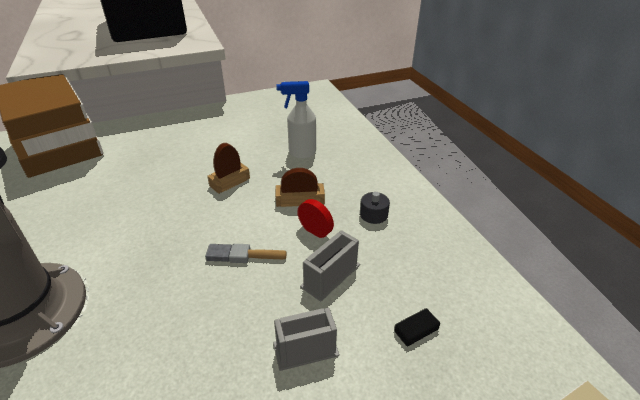

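The scene view shows the brown round seal in its cradle at (354,237) and the brown oval one in its cradle at (457,232). The red look-alike is at (314,200). The longer box is at (278,162) and the shorter one at (271,106). Next I measure these from both depth clouds.

```bash
python3 - <<'E'
from h import *
rois={"scene":dict(wide=(250,122,305,200),narrow=(240,78,302,135),cr=(318,212,390,270),co=(430,205,475,272),red=(288,182,340,220)),
"side":dict(wide=(295,225,365,303),narrow=(265,300,345,372),cr=(268,162,330,212),co=(202,138,255,192),red=(293,195,338,242))}
zs=dict(wide=(.068,.08),narrow=(.068,.08),cr=(.028,.039),co=(.028,.039))
acc={}
for n in rois:
    D=np.load(n+"0.npz");P=D["P"]
    for k,(a,b,c,d) in rois[n].items():
        Q=P[b:d,a:c].reshape(-1,3);Q=Q[np.isfinite(Q[:,0])]
        acc.setdefault(k,[]).append(Q)
        def rect(S,l):
            if len(S)<8: print(n,k,l,len(S));return
            (x,y),(w,h),t=cv2.minAreaRect((S[:,:2]*1000).astype(np.float32)); 
            if w<h: w,h,t=h,w,t+90
            print(n,k,l,len(S),"c",round(x,1),round(y,1),"size",round(w,1),round(h,1),"ang",round((t+90)%180-90,1),"zmax",S[:,2].max().round(4))
        if k in zs: rect(Q[(Q[:,2]>zs[k][0])&(Q[:,2]<zs[k][1])],"rim")
        if k in("cr","co","red"): rect(Q[Q[:,2]>.042],"seal")
for k,v in acc.items():
    S=np.vstack(v); 
    if k in zs:
        S=S[(S[:,2]>zs[k][0])&(S[:,2]<zs[k][1])]
        (x,y),(w,h),t=cv2.minAreaRect((S[:,:2]*1000).astype(np.float32));print("both",k,x,y,w,h,t,np.median(S[:,2]))
a=cv2.imread("pics/scene0.png")[70:280,230:490];cv2.imwrite("pics/crop1.png",cv2.resize(a,None,fx=2.8,fy=2.8,interpolation=cv2.INTER_CUBIC))
E
```

```text
scene wide rim 634 c 605.8 -103.1 size 184.1 91.5 ang 54.6 zmax 0.0798
scene narrow rim 473 c 495.4 -217.4 size 159.9 100.4 ang 77.9 zmax 0.0785
scene cr rim 606 c 602.6 100.9 size 120.3 107.5 ang -16.4 zmax 0.039
scene cr seal 751 c 611.4 131.1 size 88.5 22.3 ang -17.9 zmax 0.0946
scene co rim 575 c 462.8 267.0 size 100.6 46.0 ang 21.8 zmax 0.0388
scene co seal 477 c 463.2 265.8 size 69.6 20.5 ang 20.9 zmax 0.1185
scene red seal 693 c 606.1 7.6 size 89.1 22.2 ang -60.9 zmax 0.0887
side wide rim 723 c 588.9 -126.7 size 120.8 48.3 ang 28.0 zmax 0.0769
side narrow rim 992 c 485.2 -266.4 size 96.0 49.6 ang -5.3 zmax 0.0771
side cr rim 406 c 611.4 128.2 size 119.8 49.2 ang -17.8 zmax 0.039
side cr seal 960 c 599.4 67.3 size 162.3 87.2 ang 79.8 zmax 0.0937
side co rim 303 c 463.0 265.7 size 100.7 51.2 ang 21.2 zmax 0.039
side co seal 645 c 464.2 265.2 size 70.2 23.5 ang 16.9 zmax 0.1167
side red seal 682 c 610.3 -28.1 size 151.7 52.8 ang -84.2 zmax 0.0874
both wide 605.949951171875 -103.27378845214844 184.06011962890625 91.93690490722656 54.63275146484375 0.07361541747862521
both narrow 495.423095703125 -217.4427032470703 159.90135192871094 100.37222290039062 77.860595703125 0.07344540107468323
both cr 602.666015625 100.98097229003906 107.57118225097656 120.90599060058594 72.88504028320312 0.0337517350950835
both co 462.7245178222656 266.202880859375 100.96720123291016 51.1771354675293 22.29319190979004 0.033650197590454956
```

View pics/crop1.png

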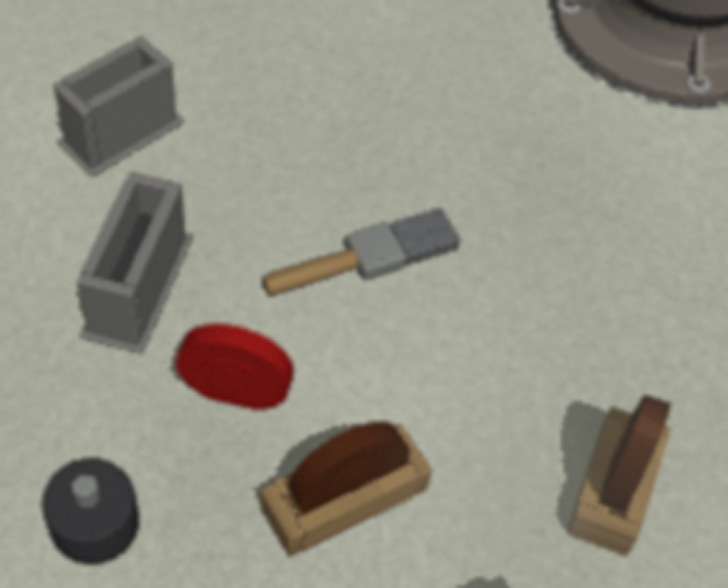

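Chosen: the brown seals at crop (350,465) and (635,455). The red one at crop (235,365) stays put. Each seal stands in its own cradle, and the longer box at crop (130,265) is the wide one. First move: swing over to view the boxes from above.

Emit:
{"fn": "servo_tool", "kwargs": {
  "commands": [
    [0,0,0,25,30,7,0],
    [0,0,0,50,60,14,0],
    [0,0,0,75,90,20,0],
    [0,0,0,100,120,27,0],
    [0,0,0,125,150,34,0]
  ]
}}

```text
clock: 0.57
tcp_pos: [0.2926, -0.5023, 0.2653]
orientation: [-3.117, -0.391, 0.0]
contact_force: [0.0, -0.4, -0.4]
grip_width: 0.0854
gripper_force: 0.0
```

Emit:
{"fn": "servo_tool", "kwargs": {
  "commands": [
    [0,0,0,25,30,7,0],
    [0,0,0,50,60,14,0],
    [0,0,0,75,90,20,0],
    [0,0,0,100,120,27,0],
    [0,0,0,125,150,34,0]
  ]
}}

```text
clock: 0.98
tcp_pos: [0.4175, -0.3523, 0.2995]
orientation: [-3.117, -0.391, 0.0]
contact_force: [1.7, -0.3, 0.0]
grip_width: 0.0852
gripper_force: 0.0
```

Emit:
{"fn": "servo_tool", "kwargs": {
  "commands": [
    [0,0,0,25,30,7,0],
    [0,0,0,50,60,14,0],
    [0,0,0,75,90,20,0],
    [0,0,0,100,120,27,0],
    [0,0,0,120,150,34,0]
  ]
}}

```text
clock: 1.4
tcp_pos: [0.5381, -0.2021, 0.3334]
orientation: [-3.117, -0.392, -0.0]
contact_force: [-0.1, -0.4, 0.1]
grip_width: 0.0852
gripper_force: 0.0
```

Emit:
{"fn": "servo_tool", "kwargs": {
  "commands": [
    [0,0,0,0,0,0,0],
    [0,0,0,0,0,0,0]
  ]
}}

```text
clock: 1.57
tcp_pos: [0.5382, -0.2013, 0.3334]
orientation: [-3.115, -0.4, -0.001]
contact_force: [-0.7, -0.8, -0.4]
grip_width: 0.0858
gripper_force: 0.0
```

```bash
cat >> h.py <<'E'
def fit(S,l):
    (x,y),(w,h),t=cv2.minAreaRect((S[:,:2]*1000).astype(np.float32))
    if w<h: w,h,t=h,w,t+90
    print(l,len(S),"c",round(x,1),round(y,1),"size",round(w,1),round(h,1),"ang",round((t+90)%180-90,1),"z",np.median(S[:,2]).round(4),S[:,2].max().round(4))
def near(P,c,rad,z0,z1):
    Q=P.reshape(-1,3);Q=Q[np.isfinite(Q[:,0])]
    return Q[(np.hypot(Q[:,0]-c[0],Q[:,1]-c[1])<rad)&(Q[:,2]>z0)&(Q[:,2]<z1)]
E
python3 - <<'E'
from h import *
o=r.get_obs();print(o["tcp_pos"],o["joints"])
im,P=cloud("wrist");cv2.imwrite("pics/w1.png",im);np.savez("w1.npz",P=P)
for k,c in dict(wide=(.589,-.127),narrow=(.485,-.266)).items():
    fit(near(P,c,.075,.069,.079),k)
    S=near(P,c,.07,.01,.055)
    a=np.radians(28 if k=="wide" else -5.3);d=S[:,:2]-c
    u=d@[np.cos(a),np.sin(a)];v=d@[-np.sin(a),np.cos(a)]
    m=(abs(u)<.035)&(abs(v)<.009);print(m.sum(),np.percentile(S[m,2],[5,25,50,75,95]) if m.sum() else "")
D=np.load("scene0.npz")["P"]
fit(near(D,(.611,.129),.06,.042,.1),"round");fit(near(D,(.463,.266),.05,.042,.13),"oval")
Q=D[290:330,410:470].reshape(-1,3);print("bottle",np.nanmedian(Q[Q[:,2]>.1],0))
E
```

```text
[ 0.53816384 -0.20132646  0.33340425] [ 0.46723444  0.24667281 -0.26543807  1.65625667  0.0668019   1.24721629
 -1.12739924]
wide 2056 c 589.1 -126.1 size 117.9 46.3 ang 28.0 z 0.0742 0.0779
664 [0.03544126 0.03627087 0.03683616 0.03740758 0.03831186]
narrow 1304 c 485.1 -266.2 size 95.5 46.5 ang -5.4 z 0.0738 0.0764
356 [0.03209061 0.0328393  0.03340626 0.03400236 0.03490368]
round 751 c 611.4 131.1 size 88.5 22.3 ang -17.9 z 0.0754 0.0946
oval 477 c 463.2 265.8 size 69.6 20.5 ang 20.9 z 0.0956 0.1185
bottle [0.68163178 0.34811297 0.21003912]
```

View pics/w1.png

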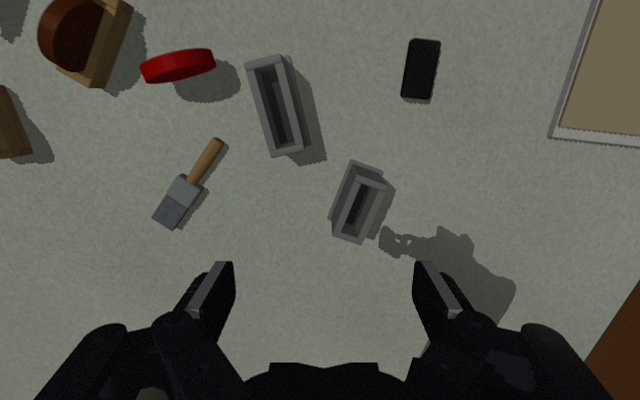

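The wrist view shows the wide box at (275,105) and the narrow one at (360,200), and the depth suggests pads at about 37 and 33 mm. Now I move above the round seal at a turn of -32°.

Emit:
{"fn": "servo_tool", "kwargs": {
  "commands": [
    [0,0,-3.2,7,33,-10,0],
    [0,0,-6.4,14,66,-20,0],
    [0,0,-9.6,21,99,-30,0],
    [0,0,-12.8,28,132,-40,0],
    [0,0,-16,36,165,-50,0]
  ]
}}

```text
clock: 2.03
tcp_pos: [0.5722, -0.0402, 0.2825]
orientation: [3.14, -0.057, -0.001]
contact_force: [0.7, -0.1, -0.3]
grip_width: 0.0855
gripper_force: 0.0
```

Emit:
{"fn": "servo_tool", "kwargs": {
  "commands": [
    [0,0,-3.2,7,33,-10,0],
    [0,0,-6.4,14,66,-20,0],
    [0,0,-9.6,21,99,-30,0],
    [0,0,-12.8,28,132,-40,0],
    [0,0,-16.2,37,165,-50,0]
  ]
}}

```text
clock: 2.45
tcp_pos: [0.6098, 0.1247, 0.2324]
orientation: [3.1, -0.498, -0.001]
contact_force: [0.4, -1.2, 1.0]
grip_width: 0.0852
gripper_force: 0.0
```

Emit:
{"fn": "servo_tool", "kwargs": {
  "commands": [
    [0,0,0,0,0,0,0],
    [0,0,0,0,0,0,0]
  ]
}}

```text
clock: 2.62
tcp_pos: [0.6092, 0.1264, 0.2319]
orientation: [3.103, -0.485, -0.004]
contact_force: [-0.7, -0.4, 0.7]
grip_width: 0.0854
gripper_force: 0.0
```

```bash
cat >> h.py <<'E'
def yaw(o):
    m=R.from_rotvec(o["orientation"]).as_matrix(); return np.degrees(np.arctan2(m[1,0],m[0,0])), np.degrees(np.arccos(-m[2,2]))
def seal(P,c,z0,z1,rim):
    fit(near(P,c,.075,.028,.038),"cradle"); S=near(P,c,.055,z0,z1); fit(S,"seal")
    S=near(P,c,.055,z1-.03,z1);fit(S,"sealtop")
E
python3 - <<'E'
from h import *
o=r.get_obs();print(o["tcp_pos"],yaw(o),o["joints"])
im,P=cloud("wrist");cv2.imwrite("pics/w2.png",im)
seal(P,(.611,.129),.045,.1,0)
E
```

```text
[0.60922558 0.12643773 0.23186008] (np.float64(-17.766300760945388), np.float64(0.14578871283596395)) [-0.06599038  0.41174386 -0.31740737  1.66790213  0.14120431  1.08708691
 -2.30562416]
cradle 2431 c 611.9 130.6 size 119.4 45.3 ang -16.8 z 0.0341 0.0366
seal 1641 c 613.3 130.3 size 84.2 22.5 ang -17.5 z 0.0865 0.0945
sealtop 1396 c 610.8 130.5 size 78.5 18.8 ang -18.1 z 0.0882 0.0945
```

View pics/w2.png

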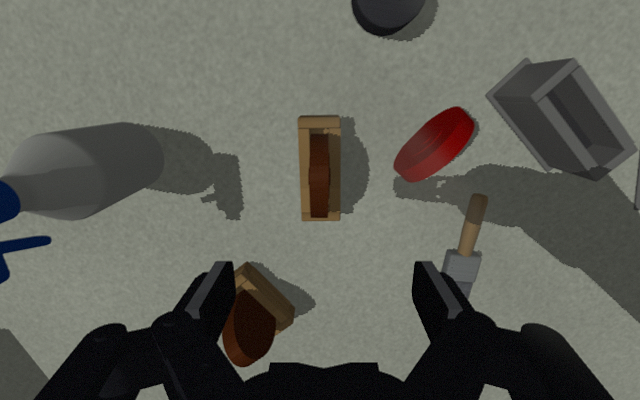

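The round seal in its cradle is at (320,170), centred and aligned with the tool. Now I descend and grip.

Emit:
{"fn": "servo_tool", "kwargs": {
  "commands": [
    [0,0,0,2,4,-35,0],
    [0,0,0,2,4,-70,0],
    [0,0,0,2,4,-105,0],
    [0,0,0,2,4,-135,0],
    [0,0,0,2,4,-160,0]
  ]
}}

```text
clock: 3.08
tcp_pos: [0.6114, 0.1258, 0.0713]
orientation: [3.1, -0.494, -0.001]
contact_force: [-0.8, -0.4, 0.2]
grip_width: 0.0852
gripper_force: 0.0
```

Emit:
{"fn": "servo_tool", "kwargs": {
  "commands": [
    [0,0,0,0,0,0,0],
    [0,0,0,0,0,0,0.4],
    [0,0,0,0,0,0,0.6],
    [0,0,0,0,0,0,0.7],
    [0,0,0,0,0,0,0.75]
  ],
  "force": 25
}}

```text
clock: 3.5
tcp_pos: [0.6133, 0.1299, 0.0755]
orientation: [-3.102, 0.489, -0.005]
contact_force: [-1.0, 0.1, 0.1]
grip_width: 0.0387
gripper_force: 0.0
```

Emit:
{"fn": "servo_tool", "kwargs": {
  "commands": [
    [0,0,0,0,0,0,0.8],
    [0,0,0,0,0,0,0.85],
    [0,0,0,0,0,0,0.9],
    [0,0,0,0,0,0,1],
    [0,0,0,0,0,0,1]
  ]
}}

```text
clock: 3.92
tcp_pos: [0.6127, 0.1302, 0.0746]
orientation: [-3.103, 0.488, -0.003]
contact_force: [-0.3, -0.9, 6.1]
grip_width: 0.0177
gripper_force: 26.6
```

Emit:
{"fn": "servo_tool", "kwargs": {
  "commands": [
    [0,0,0,0,0,0,1],
    [0,0,0,0,0,0,1],
    [0,0,0,0,0,0,1],
    [0,0,0,0,0,0,1],
    [0,0,0,0,0,0,1]
  ]
}}

```text
clock: 4.33
tcp_pos: [0.6127, 0.1302, 0.0747]
orientation: [-3.103, 0.488, -0.003]
contact_force: [-1.0, -1.4, 6.5]
grip_width: 0.0174
gripper_force: 26.6
```

Emit:
{"fn": "servo_tool", "kwargs": {
  "commands": [
    [0,0,0,0,0,8,1],
    [0,0,0,0,0,20,1],
    [0,0,0,0,0,40,1],
    [0,0,0,0,0,70,1],
    [0,0,0,0,0,95,1]
  ]
}}

```text
clock: 4.75
tcp_pos: [0.6116, 0.13, 0.1702]
orientation: [-3.103, 0.488, 0.001]
contact_force: [0.8, 0.1, -2.1]
grip_width: 0.0174
gripper_force: 25.5
```

Emit:
{"fn": "servo_tool", "kwargs": {
  "commands": [
    [0,0,0,0,0,25,1],
    [0,0,0,0,0,45,1],
    [0,0,0,0,0,55,1],
    [0,0,0,0,0,55,1],
    [0,0,0,0,0,55,1]
  ]
}}

```text
clock: 5.17
tcp_pos: [0.6116, 0.1299, 0.2232]
orientation: [3.103, -0.488, 0.0]
contact_force: [-0.2, 0.5, -2.0]
grip_width: 0.0176
gripper_force: 25.4
```

```bash
python3 - <<'E'
from h import *
o=r.get_obs();print(o["tcp_pos"],yaw(o),o["contact_force"],o["moment"],o["grip_width"],o["gripper_force"])
im,P=cloud("wrist")
im2,_=cloud("scene")
cv2.imwrite("pics/w3.png",np.hstack([cv2.resize(im,(400,250)),cv2.resize(im2[60:310,220:620],(400,250))]))
E
```

```text
[0.61162278 0.12985486 0.2232276 ] (np.float64(-17.885391040891474), np.float64(0.00924317960254231)) [-0.1679375   0.48180231 -2.02043739] [ 0.01686868 -0.0043045   0.02280212] 0.01762274288244317 25.44735051691532
```

View pics/w3.png

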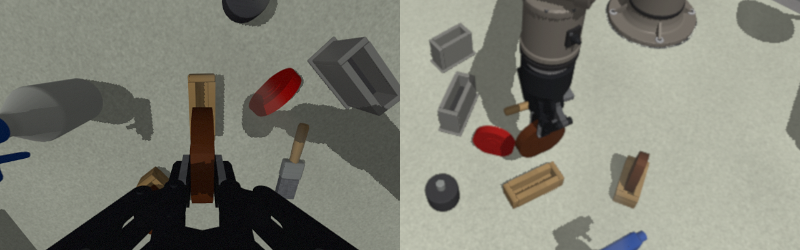

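The wrist half shows the seal hanging square at (200,155), and the cradle is empty. Now I carry it over the wide box.

Emit:
{"fn": "servo_tool", "kwargs": {
  "commands": [
    [0,0,3,-1.5,-17,0,1],
    [0,0,8,-4,-43,0,1],
    [0,0,13,-6.5,-71,0,1],
    [0,0,18,-9,-99,0,1],
    [0,0,23,-11,-128,0,1]
  ]
}}

```text
clock: 5.68
tcp_pos: [0.5996, 0.0009, 0.2214]
orientation: [-3.138, -0.148, 0.005]
contact_force: [0.6, 0.3, -1.6]
grip_width: 0.0173
gripper_force: 25.5
```

Emit:
{"fn": "servo_tool", "kwargs": {
  "commands": [
    [0,0,5,-2.5,-28,0,1],
    [0,0,10,-5,-56,0,1],
    [0,0,15,-7.5,-84,0,1],
    [0,0,20,-10,-110,0,1],
    [0,0,22.9,-11.5,-128,0,1]
  ]
}}

```text
clock: 6.1
tcp_pos: [0.5878, -0.1295, 0.2213]
orientation: [-3.047, -0.763, 0.006]
contact_force: [-0.1, -0.3, -1.7]
grip_width: 0.0173
gripper_force: 25.4
```

Emit:
{"fn": "servo_tool", "kwargs": {
  "commands": [
    [0,0,0,0,0,0,1],
    [0,0,0,0,0,0,1],
    [0,0,0,0,0,0,1]
  ]
}}

```text
clock: 6.35
tcp_pos: [0.5889, -0.125, 0.2222]
orientation: [-3.047, -0.76, 0.002]
contact_force: [0.9, 0.8, -2.3]
grip_width: 0.0175
gripper_force: 25.4
```

```bash
cat >> h.py <<'E'
def held(bc,ba,H):
    "seal in hand seen by all cameras, in box axes (mm)"
    o=r.get_obs();print("tcp",o["tcp_pos"]*1000,yaw(o),"F",o["contact_force"],o["grip_width"],o["gripper_force"])
    a=np.radians(ba)
    def uv(S): d=S[:,:2]*1000-bc; return d@[np.cos(a),np.sin(a)],d@[-np.sin(a),np.cos(a)]
    t=o["tcp_pos"]; tu,tv=uv(t[None]);print("tcp-box u,v",tu,tv)
    for n in ["scene","side","wrist"]:
        im,P=cloud(n); i=im.astype(int)
        m=(i[...,2]>1.4*i[...,0])&(i[...,2]>25)&(np.hypot(P[...,0]-t[0],P[...,1]-t[1])<.07)&(P[...,2]>t[2]-H)&(P[...,2]<t[2]-.006)
        S=P[m]
        if len(S)<30: print(n,len(S));continue
        u,v=uv(S);z=S[:,2]*1000
        print(n,len(S),"u",np.percentile(u,[1,99]).round(1),"v",np.percentile(v,[1,50,99]).round(1),"z",np.percentile(z,[1,99]).round(1))
E
python3 - <<'E'
from h import *
held((589.1,-126.1),28,.1)
E
```

```text
tcp [ 588.87422529 -125.01184703  222.15958078] (np.float64(28.01271791796411), np.float64(0.1285213708876942)) F [ 0.92623462  0.75133111 -2.25595525] 0.017493323998971605 25.437254682183266
tcp-box u,v [0.31150964] [1.06677685]
scene 454 u [-41.4  42.1] v [-9.1  8.5 11.3] z [155.9 215.9]
side 875 u [-46.6  40.9] v [-11.7  -8.7   8.5] z [155.3 215.3]
wrist 734 u [ 4.9 42.9] v [-7.9  0.8 11.8] z [189.  216.1]
```

Emit:
{"fn": "servo_tool", "kwargs": {
  "commands": [
    [0,0,0,1,0,-20,1],
    [0,0,0,1,0,-40,1],
    [0,0,0,1,0,-60,1],
    [0,0,0,1,0,-75,1],
    [0,0,0,1,0,-75,1]
  ]
}}

```text
clock: 6.92
tcp_pos: [0.5882, -0.1247, 0.145]
orientation: [-3.045, -0.762, 0.008]
contact_force: [-0.9, -0.4, -2.4]
grip_width: 0.0175
gripper_force: 25.4
```

```bash
python3 - <<'E'
from h import *
held((589.1,-126.1),28,.066)
o=r.get_obs();im,P=cloud("wrist");im2,_=cloud("scene");im3,_=cloud("side")
cv2.imwrite("pics/w4.png",np.hstack([cv2.resize(im2[100:220,230:330],(400,480)),cv2.resize(im3[190:310,280:380],(400,480))]))
E
```

```text
tcp [ 588.23210153 -124.69126126  144.99601457] (np.float64(28.107145488984983), np.float64(0.33429816172175914)) F [-0.88479344 -0.41694829 -2.35423515] 0.017508190472264328 25.372973084449768
tcp-box u,v [-0.10494608] [1.65129613]
scene 347 u [-41.1  41.6] v [-6.8  9.1 11.8] z [ 80.2 138.3]
side 686 u [-46.6  39.7] v [-12.1  -9.2   7.8] z [ 81.3 138.6]
wrist 616 u [ 4.7 43.5] v [-11.8  -0.5  10.6] z [114.6 138.9]
```

View pics/w4.png

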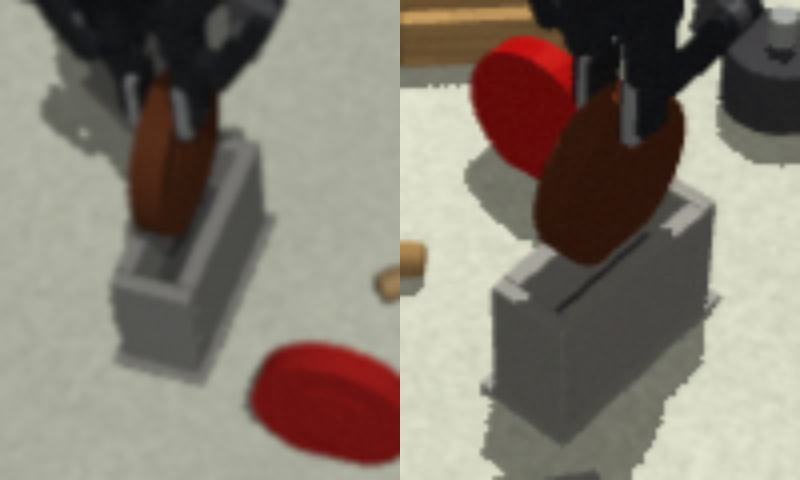

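The seal is over the slot and aligned with it. I lower it in small steps while watching the force.

Emit:
{"fn": "servo_tool", "kwargs": {
  "commands": [
    [0,0,0,1,0.5,-4,1],
    [0,0,0,1,0.5,-8,1],
    [0,0,0,1,0.5,-12,1],
    [0,0,0,1,0.5,-15,1],
    [0,0,0,1,0.5,-15,1]
  ]
}}

```text
clock: 7.63
tcp_pos: [0.5907, -0.1255, 0.1323]
orientation: [-3.048, -0.76, 0.002]
contact_force: [-0.7, 0.8, -3.1]
grip_width: 0.0171
gripper_force: 25.4
```

Emit:
{"fn": "servo_tool", "kwargs": {
  "commands": [
    [0,0,0,0,0,-4,1],
    [0,0,0,0,0,-8,1],
    [0,0,0,0,0,-12,1],
    [0,0,0,0,0,-15,1],
    [0,0,0,0,0,-15,1]
  ]
}}

```text
clock: 8.05
tcp_pos: [0.5908, -0.1255, 0.1174]
orientation: [-3.048, -0.76, 0.002]
contact_force: [-0.5, 0.7, -1.7]
grip_width: 0.0175
gripper_force: 25.4
```

Emit:
{"fn": "servo_tool", "kwargs": {
  "commands": [
    [0,0,0,0,0,-3,1],
    [0,0,0,0,0,-6,1],
    [0,0,0,0,0,-8,1],
    [0,0,0,0,0,-8,1]
  ]
}}

```text
clock: 8.38
tcp_pos: [0.5911, -0.1255, 0.1098]
orientation: [-3.048, -0.76, 0.001]
contact_force: [0.7, 0.2, -1.4]
grip_width: 0.0173
gripper_force: 25.4
```

Emit:
{"fn": "servo_tool", "kwargs": {
  "commands": [
    [0,0,0,0,0,-1,1],
    [0,0,0,0,0,-2,1],
    [0,0,0,0,0,-2,1]
  ]
}}

```text
clock: 8.63
tcp_pos: [0.5913, -0.1256, 0.1082]
orientation: [-3.048, -0.76, 0.0]
contact_force: [0.6, -0.6, -2.6]
grip_width: 0.0173
gripper_force: 25.4
```

Emit:
{"fn": "servo_tool", "kwargs": {
  "commands": [
    [0,0,0,0,0,-1,1],
    [0,0,0,0,0,-2,1],
    [0,0,0,0,0,-2,1]
  ]
}}

```text
clock: 8.88
tcp_pos: [0.5913, -0.1256, 0.1061]
orientation: [-3.048, -0.76, 0.0]
contact_force: [0.7, -0.4, -2.3]
grip_width: 0.0174
gripper_force: 25.4
```

Emit:
{"fn": "servo_tool", "kwargs": {
  "commands": [
    [0,0,0,0,0,-0.5,1],
    [0,0,0,0,0,-1.5,1],
    [0,0,0,0,0,-1.5,1]
  ]
}}

```text
clock: 9.13
tcp_pos: [0.5915, -0.1256, 0.1048]
orientation: [3.048, 0.76, 0.0]
contact_force: [-0.3, 0.3, -0.6]
grip_width: 0.0173
gripper_force: 25.6
```

Possible first contact, since the net force went from -2.3 to -0.6 N.

Emit:
{"fn": "servo_tool", "kwargs": {
  "commands": [
    [0,0,0,0,0,-0.5,1],
    [0,0,0,0,0,-1,1],
    [0,0,0,0,0,-1,1],
    [0,0,0,0,0,-1,1]
  ]
}}

```text
clock: 9.47
tcp_pos: [0.5916, -0.1256, 0.1041]
orientation: [3.048, 0.76, 0.001]
contact_force: [-1.4, 0.4, 1.4]
grip_width: 0.017
gripper_force: 25.8
```

Emit:
{"fn": "servo_tool", "kwargs": {
  "commands": [
    [0,0,0,0,0,-0.5,1],
    [0,0,0,0,0,-0.5,1],
    [0,0,0,0,0,-0.5,1]
  ]
}}

```text
clock: 9.72
tcp_pos: [0.5915, -0.1255, 0.1035]
orientation: [3.048, 0.76, 0.001]
contact_force: [-0.0, 0.6, 1.6]
grip_width: 0.0172
gripper_force: 26.0
```

Emit:
{"fn": "servo_tool", "kwargs": {
  "commands": [
    [0,0,0,0,0,0,0.75],
    [0,0,0,0,0,0,0.7],
    [0,0,0,0,0,0,0.6],
    [0,0,0,0,0,0,0.5],
    [0,0,0,0,0,0,0.5]
  ]
}}

```text
clock: 10.13
tcp_pos: [0.5913, -0.1256, 0.1032]
orientation: [-3.048, -0.76, 0.0]
contact_force: [-1.3, -0.6, -0.2]
grip_width: 0.0429
gripper_force: 0.0
```

Emit:
{"fn": "servo_tool", "kwargs": {
  "commands": [
    [0,0,0,0,0,0,0.4],
    [0,0,0,0,0,5,0.4],
    [0,0,0,0,0,15,0.4],
    [0,0,0,0,0,40,0.2],
    [0,0,0,0,0,75,0]
  ]
}}

```text
clock: 10.55
tcp_pos: [0.5895, -0.1253, 0.1774]
orientation: [-3.046, -0.76, 0.007]
contact_force: [0.8, -1.3, 0.2]
grip_width: 0.0738
gripper_force: 0.0
```

Emit:
{"fn": "servo_tool", "kwargs": {
  "commands": [
    [0,0,0,0,0,30,0],
    [0,0,0,0,0,60,0],
    [0,0,0,0,0,80,0],
    [0,0,0,0,0,80,0]
  ]
}}

```text
clock: 10.88
tcp_pos: [0.5942, -0.1255, 0.2649]
orientation: [3.044, 0.759, 0.014]
contact_force: [1.7, -0.9, 0.8]
grip_width: 0.0852
gripper_force: 0.0
```

```bash
python3 - <<'E'
from h import *
o=r.get_obs();print(o["tcp_pos"],yaw(o),o["contact_force"],o["joints"])
for n in ["scene","side","wrist"]:
    im,P=cloud(n); i=im.astype(int)
    m=(i[...,2]>1.4*i[...,0])&(i[...,2]<120)&(np.hypot(P[...,0]-.589,P[...,1]+.126)<.06)&(P[...,2]>.077)&(P[...,2]<.16)
    fit(P[m],n+" seal in box")
cv2.imwrite("pics/w5.png",im)
E
```

```text
[ 0.5942003  -0.12553777  0.26485733] (np.float64(28.01119641433964), np.float64(0.5622192636113336)) [ 1.73006471 -0.87595919  0.7994291 ] [ 0.42273978  0.36302023 -0.41152579  1.67111543  0.15907395  1.13054677
 -1.11343894]
scene seal in box 472 c 590.2 -125.4 size 88.2 19.6 ang 27.3 z 0.1059 0.1252
side seal in box 756 c 589.4 -129.9 size 91.1 21.4 ang 25.5 z 0.1029 0.1238
wrist seal in box 1626 c 592.6 -125.5 size 82.9 22.3 ang 27.8 z 0.1163 0.1249
```

View pics/w5.png

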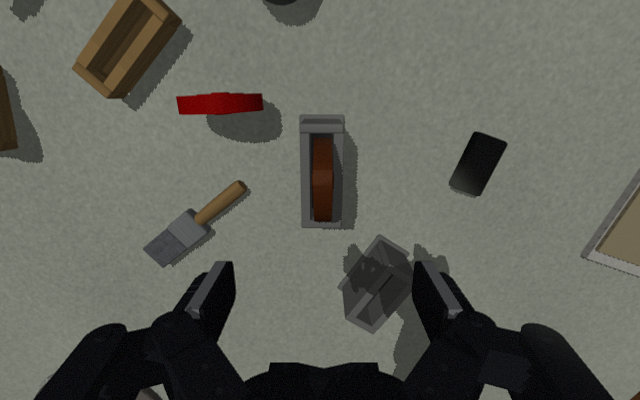

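The round seal stands centred in the wide box at (322,175). Next, above the oval seal.

Emit:
{"fn": "servo_tool", "kwargs": {
  "commands": [
    [0,0,-1,-10,30,0,0],
    [0,0,-2,-22,66,0,0],
    [0,0,-3,-34,102,0,0],
    [0,0,-4,-46,138,0,0],
    [0,0,-5,-58,174,0,0]
  ]
}}

```text
clock: 11.45
tcp_pos: [0.5316, 0.0496, 0.2569]
orientation: [-3.079, -0.625, 0.004]
contact_force: [-0.1, 1.1, 0.2]
grip_width: 0.0854
gripper_force: 0.0
```

Emit:
{"fn": "servo_tool", "kwargs": {
  "commands": [
    [0,0,-1,-12,36,0,0],
    [0,0,-2,-24,72,0,0],
    [0,0,-2,-36,108,0,0],
    [0,0,-2,-48,144,0,0],
    [0,0,-2,-60,180,0,0]
  ]
}}

```text
clock: 11.87
tcp_pos: [0.4717, 0.2294, 0.257]
orientation: [3.088, 0.573, -0.004]
contact_force: [1.5, -0.3, 0.6]
grip_width: 0.0854
gripper_force: 0.0
```

Emit:
{"fn": "servo_tool", "kwargs": {
  "commands": [
    [0,0,0,-10,28,0,0],
    [0,0,0,-13,37,0,0],
    [0,0,0,-13,37,0,0],
    [0,0,0,-13,37,0,0],
    [0,0,0,-13,37,0,0]
  ]
}}

```text
clock: 12.28
tcp_pos: [0.461, 0.2633, 0.2575]
orientation: [3.088, 0.569, -0.002]
contact_force: [-0.2, 0.2, -0.5]
grip_width: 0.0854
gripper_force: 0.0
```

```bash
python3 - <<'E'
from h import *
o=r.get_obs();print(o["tcp_pos"],yaw(o),o["contact_force"],o["joints"])
im,P=cloud("wrist");seal(P,(.463,.266),.045,.125,0)
i=im.astype(int);m=(i[...,2]>1.4*i[...,0])&(np.hypot(P[...,0]-.463,P[...,1]-.266)<.06)
for lo in (.06,.08,.1,.108): fit(P[m&(P[...,2]>lo)],lo)
E
```

```text
[0.46098123 0.26326312 0.25746843] (np.float64(20.867055862755166), np.float64(0.11498211752310106)) [-0.16173079  0.20422738 -0.47781135] [-0.12790149  0.27203738 -0.60495986  1.83500927  0.17393524  1.08925582
 -2.00354829]
cradle 1778 c 462.9 268.4 size 99.3 45.7 ang 21.7 z 0.0341 0.0364
seal 1258 c 466.5 269.7 size 60.3 22.8 ang 19.9 z 0.1084 0.1177
sealtop 945 c 462.8 268.4 size 52.2 17.7 ang 21.1 z 0.1121 0.1177
0.06 2709 c 467.1 268.4 size 118.3 60.2 ang -68.7 z 0.2841 0.349
0.08 2582 c 465.9 267.9 size 118.3 57.7 ang -68.7 z 0.2888 0.349
0.1 2334 c 463.6 267.1 size 118.1 47.3 ang -70.0 z 0.298 0.349
0.108 2118 c 463.5 267.1 size 118.1 35.1 ang -70.8 z 0.3034 0.349
```

Emit:
{"fn": "servo_tool", "kwargs": {
  "commands": [
    [0,0,0,2,4,-35,0],
    [0,0,0,2,4,-70,0],
    [0,0,0,2,4,-105,0],
    [0,0,0,2,4,-135,0],
    [0,0,0,2,4,-160,0]
  ]
}}

```text
clock: 12.75
tcp_pos: [0.4625, 0.2668, 0.0959]
orientation: [3.088, 0.568, -0.003]
contact_force: [-0.3, -0.2, -0.1]
grip_width: 0.0855
gripper_force: 0.0
```

Emit:
{"fn": "servo_tool", "kwargs": {
  "commands": [
    [0,0,0,0,0,0,0],
    [0,0,0,0,0,0,0.4],
    [0,0,0,0,0,0,0.6],
    [0,0,0,0,0,0,0.7],
    [0,0,0,0,0,0,0.75]
  ],
  "force": 25
}}

```text
clock: 13.17
tcp_pos: [0.4636, 0.2699, 0.1001]
orientation: [-3.088, -0.572, -0.005]
contact_force: [-0.3, 0.5, 0.2]
grip_width: 0.0385
gripper_force: 0.0
```

Emit:
{"fn": "servo_tool", "kwargs": {
  "commands": [
    [0,0,0,0,0,0,0.8],
    [0,0,0,0,0,0,0.85],
    [0,0,0,0,0,0,0.9],
    [0,0,0,0,0,0,1],
    [0,0,0,0,0,0,1]
  ]
}}

```text
clock: 13.58
tcp_pos: [0.4631, 0.2698, 0.0995]
orientation: [-3.089, -0.573, -0.003]
contact_force: [-0.3, -0.7, 7.2]
grip_width: 0.0175
gripper_force: 26.2
```

Emit:
{"fn": "servo_tool", "kwargs": {
  "commands": [
    [0,0,0,0,0,0,1],
    [0,0,0,0,0,0,1],
    [0,0,0,0,0,0,1]
  ]
}}

```text
clock: 13.83
tcp_pos: [0.4631, 0.2698, 0.0995]
orientation: [-3.089, -0.573, -0.003]
contact_force: [-0.4, -1.6, 6.5]
grip_width: 0.0173
gripper_force: 26.2
```

Emit:
{"fn": "servo_tool", "kwargs": {
  "commands": [
    [0,0,0,0,0,8,1],
    [0,0,0,0,0,20,1],
    [0,0,0,0,0,40,1],
    [0,0,0,0,0,70,1],
    [0,0,0,0,0,95,1]
  ]
}}

```text
clock: 14.25
tcp_pos: [0.462, 0.2696, 0.1953]
orientation: [-3.088, -0.574, 0.0]
contact_force: [0.6, 0.4, -0.9]
grip_width: 0.0174
gripper_force: 25.1
```

Emit:
{"fn": "servo_tool", "kwargs": {
  "commands": [
    [0,0,0,0,0,25,1],
    [0,0,0,0,0,45,1],
    [0,0,0,0,0,55,1],
    [0,0,0,0,0,55,1],
    [0,0,0,0,0,55,1]
  ]
}}

```text
clock: 14.67
tcp_pos: [0.4622, 0.2692, 0.2483]
orientation: [3.089, 0.573, 0.001]
contact_force: [-0.8, 0.2, -1.4]
grip_width: 0.0172
gripper_force: 25.1
```

Emit:
{"fn": "servo_tool", "kwargs": {
  "commands": [
    [0,0,-1,4,-15,0,1],
    [0,0,-3,12,-42,0,1],
    [0,0,-5,22,-75,0,1],
    [0,0,-7,32,-110,0,1],
    [0,0,-9,42,-145,0,1]
  ]
}}

```text
clock: 15.08
tcp_pos: [0.5036, 0.1217, 0.2466]
orientation: [3.124, 0.325, -0.005]
contact_force: [0.7, 0.2, -1.2]
grip_width: 0.0171
gripper_force: 25.1
```

Emit:
{"fn": "servo_tool", "kwargs": {
  "commands": [
    [0,0,-2,9,-35,0,1],
    [0,0,-4,16,-70,0,1],
    [0,0,-6,20,-106,0,1],
    [0,0,-8,20,-142,0,1],
    [0,0,-9,16,-178,0,1]
  ]
}}

```text
clock: 15.5
tcp_pos: [0.5195, -0.0565, 0.2465]
orientation: [-3.14, -0.078, 0.004]
contact_force: [1.7, -0.9, -0.9]
grip_width: 0.0174
gripper_force: 25.1
```

Emit:
{"fn": "servo_tool", "kwargs": {
  "commands": [
    [0,0,-2,-8,-35,0,1],
    [0,0,-4,-16,-70,0,1],
    [0,0,-6,-24,-105,0,1],
    [0,0,-7.4,-31,-140,0,1],
    [0,0,-8.4,-36,-172,0,1]
  ]
}}

```text
clock: 15.92
tcp_pos: [0.4816, -0.2285, 0.2465]
orientation: [-3.138, 0.153, 0.006]
contact_force: [0.3, 0.5, -2.1]
grip_width: 0.017
gripper_force: 25.1
```

Emit:
{"fn": "servo_tool", "kwargs": {
  "commands": [
    [0,0,0,0,-25,0,1],
    [0,0,0,0,-41,0,1],
    [0,0,0,0,-41,0,1],
    [0,0,0,0,-41,0,1],
    [0,0,0,0,-41,0,1]
  ]
}}

```text
clock: 16.33
tcp_pos: [0.4836, -0.2657, 0.2471]
orientation: [-3.137, 0.147, 0.003]
contact_force: [0.5, 1.0, -1.7]
grip_width: 0.0171
gripper_force: 25.1
```

```bash
python3 - <<'E'
from h import *
held((485.1,-266.2),-5.4,.12)
E
```

```text
tcp [ 483.64442564 -265.66183829  247.08778742] (np.float64(-5.371029392406312), np.float64(0.14686147960395762)) F [ 0.47227504  1.00891482 -1.66511668] 0.017073005521700713 25.12322299182415
tcp-box u,v [-1.49975996] [0.39879168]
scene 834 u [-32.1  31.8] v [-5.7  8.  11.7] z [157.3 240.1]
side 1703 u [-34.   30.6] v [-11.4  -8.6   5.1] z [155.6 240.3]
wrist 1119 u [24.9 32.2] v [-8.1  0.7  9.3] z [192.6 240.9]
```

Emit:
{"fn": "servo_tool", "kwargs": {
  "commands": [
    [0,0,0,1,0,-20,1],
    [0,0,0,1,0,-40,1],
    [0,0,0,1,0,-60,1],
    [0,0,0,1,0,-73,1],
    [0,0,0,1,0,-73,1]
  ]
}}

```text
clock: 16.9
tcp_pos: [0.4836, -0.2648, 0.1725]
orientation: [-3.136, 0.145, 0.008]
contact_force: [-0.4, -0.6, -1.8]
grip_width: 0.0172
gripper_force: 25.1
```

```bash
python3 - <<'E'
from h import *
held((485.1,-266.2),-5.4,.09)
im2,_=cloud("scene");im3,_=cloud("side")
cv2.imwrite("pics/w6.png",np.hstack([cv2.resize(im2[30:150,220:320],(400,480)),cv2.resize(im3[260:380,250:350],(400,480))]))
E
```

```text
tcp [ 483.62198964 -264.83261059  172.48296486] (np.float64(-5.291567919880469), np.float64(0.31240075580443305)) F [-0.43580647 -0.58844673 -1.78827968] 0.01715238610844779 25.0711490213871
tcp-box u,v [-1.60013361] [1.22222783]
scene 680 u [-32.1  31.3] v [-6.   8.9 12.4] z [ 85.  165.7]
side 1338 u [-33.7  31.4] v [-11.4  -8.6   3.9] z [ 83.9 166. ]
wrist 1027 u [26.7 33.6] v [-9.   0.1  8.7] z [112.6 166.3]
```

View pics/w6.png

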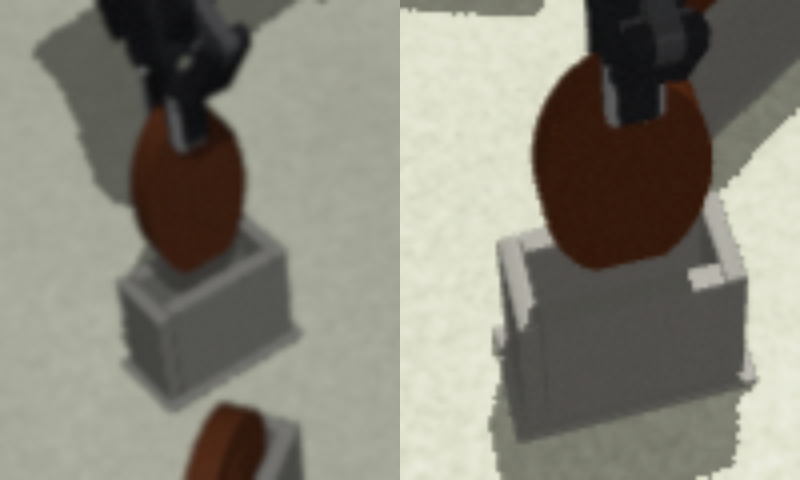

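The oval seal is over the narrow slot and aligned with it. I lower it the same way.

Emit:
{"fn": "servo_tool", "kwargs": {
  "commands": [
    [0,0,0,0.5,0,-4,1],
    [0,0,0,0.5,0,-8,1],
    [0,0,0,0.5,0,-12,1],
    [0,0,0,0.5,0,-15,1],
    [0,0,0,0.5,0,-15,1]
  ]
}}

```text
clock: 17.57
tcp_pos: [0.4853, -0.2664, 0.1594]
orientation: [-3.138, 0.148, 0.002]
contact_force: [0.6, -0.1, -1.5]
grip_width: 0.0172
gripper_force: 25.1
```

Emit:
{"fn": "servo_tool", "kwargs": {
  "commands": [
    [0,0,0,0,0,-4,1],
    [0,0,0,0,0,-8,1],
    [0,0,0,0,0,-12,1],
    [0,0,0,0,0,-15,1],
    [0,0,0,0,0,-15,1]
  ]
}}

```text
clock: 17.98
tcp_pos: [0.4854, -0.2663, 0.1444]
orientation: [-3.138, 0.148, 0.002]
contact_force: [0.5, -0.2, -1.8]
grip_width: 0.0173
gripper_force: 25.1
```

Emit:
{"fn": "servo_tool", "kwargs": {
  "commands": [
    [0,0,0,0,0,-3,1],
    [0,0,0,0,0,-6,1],
    [0,0,0,0,0,-9,1],
    [0,0,0,0,0,-11,1],
    [0,0,0,0,0,-11,1]
  ]
}}

```text
clock: 18.4
tcp_pos: [0.4855, -0.2664, 0.1338]
orientation: [-3.138, 0.148, 0.001]
contact_force: [0.4, 0.2, -1.3]
grip_width: 0.0173
gripper_force: 25.1
```

Emit:
{"fn": "servo_tool", "kwargs": {
  "commands": [
    [0,0,0,0,0,-1,1],
    [0,0,0,0,0,-2,1],
    [0,0,0,0,0,-2,1],
    [0,0,0,0,0,-2,1]
  ]
}}

```text
clock: 18.73
tcp_pos: [0.4859, -0.2666, 0.1323]
orientation: [3.138, -0.148, 0.0]
contact_force: [-0.4, 0.5, -2.4]
grip_width: 0.0176
gripper_force: 25.1
```

Emit:
{"fn": "servo_tool", "kwargs": {
  "commands": [
    [0,0,0,0,0,-1,1],
    [0,0,0,0,0,-2,1],
    [0,0,0,0,0,-2,1],
    [0,0,0,0,0,-2,1]
  ]
}}

```text
clock: 19.07
tcp_pos: [0.4858, -0.2666, 0.1302]
orientation: [-3.138, 0.148, 0.0]
contact_force: [-0.2, -0.3, -2.2]
grip_width: 0.0171
gripper_force: 25.1
```

Emit:
{"fn": "servo_tool", "kwargs": {
  "commands": [
    [0,0,0,0,0,-1,1],
    [0,0,0,0,0,-1.5,1],
    [0,0,0,0,0,-1.5,1],
    [0,0,0,0,0,-1.5,1]
  ]
}}

```text
clock: 19.4
tcp_pos: [0.4858, -0.2666, 0.1287]
orientation: [-3.138, 0.148, 0.0]
contact_force: [-0.5, 0.5, -1.6]
grip_width: 0.0172
gripper_force: 25.1
```

Emit:
{"fn": "servo_tool", "kwargs": {
  "commands": [
    [0,0,0,0,0,-1,1],
    [0,0,0,0,0,-1.5,1],
    [0,0,0,0,0,-1.5,1],
    [0,0,0,0,0,-1.5,1]
  ]
}}

```text
clock: 19.73
tcp_pos: [0.4858, -0.2665, 0.1273]
orientation: [-3.138, 0.148, 0.0]
contact_force: [-0.1, 0.1, -1.5]
grip_width: 0.0172
gripper_force: 25.1
```

Emit:
{"fn": "servo_tool", "kwargs": {
  "commands": [
    [0,0,0,0,0,-0.5,1],
    [0,0,0,0,0,-1,1],
    [0,0,0,0,0,-1,1],
    [0,0,0,0,0,-1,1]
  ]
}}

```text
clock: 20.07
tcp_pos: [0.486, -0.2666, 0.1264]
orientation: [3.138, -0.148, 0.0]
contact_force: [0.0, -0.5, -1.0]
grip_width: 0.0173
gripper_force: 25.3
```

Emit:
{"fn": "servo_tool", "kwargs": {
  "commands": [
    [0,0,0,0,0,-0.5,1],
    [0,0,0,0,0,-1,1],
    [0,0,0,0,0,-1,1],
    [0,0,0,0,0,-1,1]
  ]
}}

```text
clock: 20.4
tcp_pos: [0.486, -0.2666, 0.1255]
orientation: [3.138, -0.148, 0.001]
contact_force: [-0.4, 0.5, 2.1]
grip_width: 0.0172
gripper_force: 25.6
```

The pad is felt at about 3.7 N, so I release.

Emit:
{"fn": "servo_tool", "kwargs": {
  "commands": [
    [0,0,0,0,0,0,0.75],
    [0,0,0,0,0,0,0.7],
    [0,0,0,0,0,0,0.6],
    [0,0,0,0,0,0,0.5],
    [0,0,0,0,0,0,0.5]
  ]
}}

```text
clock: 20.82
tcp_pos: [0.4858, -0.2666, 0.1252]
orientation: [-3.138, 0.148, 0.0]
contact_force: [-0.4, -0.3, 0.1]
grip_width: 0.0424
gripper_force: 0.0
```

Emit:
{"fn": "servo_tool", "kwargs": {
  "commands": [
    [0,0,0,0,0,0,0.4],
    [0,0,0,0,0,5,0.4],
    [0,0,0,0,0,15,0.4],
    [0,0,0,0,0,40,0.2],
    [0,0,0,0,0,75,0]
  ]
}}

```text
clock: 21.23
tcp_pos: [0.4842, -0.2658, 0.1996]
orientation: [-3.136, 0.147, 0.007]
contact_force: [1.3, -0.6, -0.6]
grip_width: 0.0737
gripper_force: 0.0
```

Emit:
{"fn": "servo_tool", "kwargs": {
  "commands": [
    [0,0,0,0,0,30,0],
    [0,0,0,0,0,60,0],
    [0,0,0,0,0,80,0],
    [0,0,0,0,0,80,0],
    [0,0,0,0,0,80,0]
  ]
}}

```text
clock: 21.65
tcp_pos: [0.4866, -0.2668, 0.2824]
orientation: [3.137, -0.148, 0.005]
contact_force: [-0.7, 0.1, -0.8]
grip_width: 0.0855
gripper_force: 0.0
```

```bash
python3 - <<'E'
from h import *
o=r.get_obs();print(o["clock"],o["tcp_pos"],o["contact_force"])
im=[]
for n in ["scene","side","wrist"]:
    a,P=cloud(n); im.append(a); i=a.astype(int)
    for c in ((.485,-.266),(.589,-.126)):
        m=(i[...,2]>1.4*i[...,0])&(i[...,2]<120)&(np.hypot(P[...,0]-c[0],P[...,1]-c[1])<.06)&(P[...,2]>.077)&(P[...,2]<.16)
        if m.sum()>20: fit(P[m],n)
cv2.imwrite("pics/w7.png",np.hstack([cv2.resize(im[2],(400,250)),cv2.resize(im[1],(400,250))]))
E
```

```text
21.65 [ 0.48658081 -0.26680642  0.28238757] [-0.7080382   0.13150826 -0.84553544]
scene 590 c 486.9 -265.5 size 68.8 23.4 ang -1.3 z 0.111 0.1451
scene 469 c 590.5 -124.7 size 86.8 19.7 ang 26.5 z 0.1057 0.1243
side 1252 c 485.3 -268.4 size 66.8 22.2 ang -6.4 z 0.1146 0.1445
side 687 c 590.1 -129.2 size 92.0 21.7 ang 28.0 z 0.1011 0.1229
wrist 1242 c 488.8 -267.5 size 61.0 22.2 ang -6.0 z 0.1357 0.145
wrist 3097 c 589.9 -129.0 size 89.9 21.8 ang 28.8 z 0.1107 0.1251
```

View pics/w7.png

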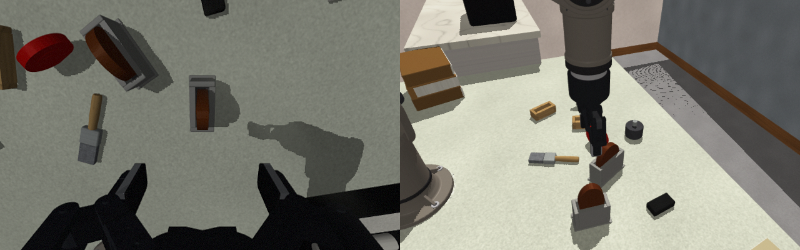

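Both seals stand upright in their boxes, the oval at (202,105) and the round at (115,55) in the wrist half. Both cradles are empty and the arm is clear.

```bash
python3 -c "
from bench import r
print(r.hand_in())"
```

```text
the job is handed in; nothing more can be done
None
```

The round seal stands upright on the pad in the wide-slot box and the oval seal in the narrow-slot box; each was released only once the pad was felt (at about 4 N), and the job was handed in at about 22 s of the 64 s allowed.

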